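Set the exposure dial and hold the curing-box lid at balance

TASK

Set the exposure dial of the lamp controller to the orange mark with the curing box still shut. Then take the black handle bar of the curing box's amber lid, swing the lid up to its balance point, where it stands straight up, and hold it there so that I can change the cast inside: the lid has no stay and must never drop over backwards. Finish while still gripping the handle bar with the lid upright, leave the dial on its mark, and leave the other things on the bench where they are.

Things in the scene. Friction and masses are not known exactly. Their poses are not given: they have to be found in the camera images.
- curing_box: Light-curing box, fixed to the bench: cream open-topped box 150 (x) x 180 (y) x 90 high mm, shut by an amber lid with a grey frame. Origin at the centre of its underside on the bench; its x axis points from the lid's handle side (front) to the hinge side (back), z up. Only its yaw varies.
- lid (a joint): Lid angle in rad: 0 shut (level), grows as the handle swings up and back, 1.571 = straight up = the balance point (centre of mass over the hinge, whatever its weight), 2.5 = stop, fallen open backwards. Nearly free hinge: let go below balance it falls shut, beyond it falls backwards. Lid 0.2 to 0.4 kg, 145 mm from hinge to free edge, 172 wide, 7 thick.
- lid_hinge (a point): Point on the lid's hinge axis, mid-width: 70 mm behind the curing box's centre, 94 mm above the bench. The axis runs along the box's y.
- lid_bar (a point): Centre of the lid's handle: round black bar, 12 mm thick, 110 mm long, parallel to the hinge, in the lid's plane, on thin steel rods at its ends. 187 mm from the hinge axis, 36 mm clear of the lid's free edge: can be pinched from above, one finger in front, one behind. 94 mm above the bench when shut, 281 mm when upright. It can turn between the fingers of a gripper that keeps pointing down.
- dial_base: Lamp controller, fixed to the bench left or right of the curing box: cream box 120 x 120 x 55 high mm with a round grey scale and black dial on top. Origin at the centre of its underside; x axis away from its front face, z up. Only its yaw varies.
- dial (a joint): Angle of the exposure dial in rad, clockwise seen from above: 0 = white pointer end towards the controller's front (its -x), 1.4 = pointer at the orange mark; stops at 0 and 2.6. It begins between 0 and 0.7 and stays where it is left (friction 0.03 N m).
- dial_grip (a point): On the dial's upright axis at the height to grip, 86 mm above the bench. The grip is a black bar 52 mm long, 14 mm wide (pinch across the 14 mm), top 95 mm and foot 65 mm above the bench, on a disc 62 mm across. It lies along the controller's x at dial angle 0 and turns with the dial; the white end is the pointer. This point's axes turn with the dial (pointer towards -x).
- dial_mark (a point): The orange mark on the controller's grey scale, 43 mm from the dial's axis, on top of the controller (57 mm above the bench); the other marks are black.
- white_cast: Loose white plaster dental cast, 50 x 70 x 38 high mm, origin under its centre; it stands on the side of the curing box where the controller is not. Leave it alone.
- black_cast: Loose black dental cast with steel teeth, 50 x 60 x 30 high mm, origin under its centre, in front of the curing box. Leave it alone.
- handpiece: Loose black grinding handpiece lying along its x, 160 mm long with its copper disc, 25 mm high, origin near its middle on the bench. Leave it alone.
- bur_block: Loose blue block with burs, 50 x 80 x 45 high mm, origin under its centre, behind the dial and box. Leave it alone.
- bottle: Loose amber bottle with a yellow cap, 48 mm across, 110 mm high, origin under its centre, behind. Leave it alone.
- jar: Loose clear jar with a white cap, 52 mm across, 50 mm high, origin under its centre, behind the curing box. Leave it alone.
Not all that is in view belongs to the job. Leave any purple or red look-alike of the dial_base alone.

How it is judged:
By the outcome, as a careful person would: the job done as asked, in the order asked, and still so for the second after the job is handed in, while the arm keeps its last pose, push and grip.
It also fails if it takes over 51 s, if anything falls off the work surface, if the arm or the gripper's body presses on something with over 40 N, if the wrist force passes 120 N, or if a joint passes its speed limit or range.

ROBOT

A 7-joint arm with a two-finger parallel gripper is mounted at the origin on the work surface. World frame = base frame: x ahead of the robot, y to its left, z up, the work surface at z = 0. Lengths are in mm, angles in rad, forces in N, time in s.
With the tool pointing down it reaches from about 400 to 900 mm from the base axis. Payload 5.5 kg.
Tool frame: the origin (TCP) lies at the very end of the fingers, on their centre line; the grasp point (between the pads) lies env.grip_depth behind it (env.grip_depth is the distance from the TCP to the grasp point, in mm); z points along the fingers, y is the line along which they close (so a half turn about z gives the same grasp; the last joint's range is limited). The gripper opens to 92 mm and grips with 3 to 60 N. Pads are 19 mm wide; open, the fingers measure 130 mm over their backs; the gripper's body (75 mm by 190 mm) begins 47 mm behind the grasp point.
Start: joints at [1.4, 0.501, -0.427, 1.55, 0.221, 1.138, -0.21], TCP at [273.241, -589.779, 226.729] pointing down, gripper open.
Joint ranges: [-2.88, 2.88], [-0.31, 2.03], [-1.54, 1.56], [0.2, 2.42], [-1.41, 4.55], [0.19, 2.02], [-2.57, 2.57]. Speed limits (rad/s): [2.57, 2.57, 3.14, 3.14, 3.14, 3.14, 3.14].

INTERFACE

Orientations are given as a unit quaternion [w, x, y, z].
In Python, from bench import env gives the robot as it stands. The module is installed in compiled form; this text tells all that it offers.
- The arm moves only by the shell command python3 -m creep 'ROWS'. ROWS is JSON, a list that holds one entry, the list of rows, each a list of 5 numbers: the shift along the tool's x, y, z in m, then the turn about the tool's z in rad, then the closure, from 0 (fully open) to 1 (shut). A call has 1 to 8 rows; each row is the pose to reach, as a shift and turn from the pose commanded when the call began, along the tool's axes at that moment; what a row does not reach only later rows make up. A row lasts 1/12 s, in which the tool goes at most 41.7 mm and 7.16 degrees, less where a joint would pass 70% of its speed; a pose out of reach is approached as far as the arm can. A call with a gripper value outside its range is refused whole. The fingers move at their own pace and stop on an object; the grip force is fixed at half the most. Time passes only in rows, so rows that repeat a pose let the fingers close. It gives the time, the measured TCP pose, the force, the opening and the grip force at its end, in the units of the state.
- env.get_obs(): the state, without advancing time (a new reading comes with each control period).
- env.grab_frame(name): name is "scene" or "top"; returns the picture (480x640x3 uint8, red, green, blue); there is no depth.
- env.camera_params(name): a dict with "camera_matrix" (3x3 intrinsics, pixels), "world_from_camera" (4x4, takes a point from camera to world coordinates). Camera axes: x right, y up, looking along -z (the intrinsics and any distortion apply to the point x, -y, -z); pixel columns grow to the right and rows downward; lengths in mm; the calibration is good to about 2 mm. A picture is of the moment at which its call begins. camera_params takes no time and is no camera call.
- env.job_done(): hands the job in; it is judged then, once.
The state is a dict: "time_s": time; "joint_pos": joint angles; "joint_vel": joint speeds; "joint_torque": joint torques, N m; "tcp_pos": TCP position; "eef_rot": TCP orientation; "contact_force": force on the tool from outside, world axes, zero at the start; "ft_torque": the same for the moment, N m; "grip_width": opening from 0.0 (shut) to 1.0 (fully open); "grasp_force": force on a finger pad.
Only numpy, scipy, OpenCV 4.12 (cv2) and the standard library are available. Lean on these libraries where they do the work, as an engineer would, in place of code of your own. Each camera call takes 0.05 s, during which the arm holds its last target. There are 200 camera calls.

## Working session

There is one attempt and no reset: what is moved stays moved. The work goes in short steps, Python scripts to look and compute and a shell command to move; the robot and the scene stay as the last step left them, time stands still between calls to the robot, and variables do not carry over. Pictures are saved under pics/ and viewed, at most 10 in all, crops included, and the job is handed in when it is done.

```bash
mkdir -p pics; cat > h.py <<'E'
import numpy as np, cv2
from bench import env
def snap(n,f,crop=None,s=1):
    im=env.grab_frame(n)[:,:,::-1].copy(); cv2.imwrite('pics/full_'+f+'.png',im)
    if crop: x0,y0,x1,y1=crop; im=cv2.resize(im[y0:y1,x0:x1],None,fx=s,fy=s,interpolation=cv2.INTER_CUBIC)
    cv2.imwrite('pics/'+f+'.png',im)
def ray(n,uv,z):
    p=env.camera_params(n);K=np.array(p['camera_matrix']);T=np.array(p['world_from_camera'])
    out=[]
    for u,v in uv:
        d=np.linalg.inv(K)@[u,v,1]; d=T[:3,:3]@[d[0],-d[1],-d[2]]; o=T[:3,3]
        out.append(o+d*(z-o[2])/d[2])
    return np.array(out)
def proj(n,P):
    p=env.camera_params(n);K=np.array(p['camera_matrix']);T=np.array(p['world_from_camera'])
    c=(np.atleast_2d(P)-T[:3,3])@T[:3,:3]; q=np.c_[c[:,0],-c[:,1],-c[:,2]]@K.T
    return q[:,:2]/q[:,2:]
E
python3 - <<'E'
from h import *
snap('top','t1');snap('scene','s1')
for n in('top','scene'):
    p=env.camera_params(n);print(p)
o=env.get_obs();print(o,env.grip_depth)
E
```

```text
{'camera_matrix': array([[615.3733029 ,   0.        , 314.2103528 ],
       [  0.        , 615.3733029 , 238.86550585],
       [  0.        ,   0.        ,   1.        ]]), 'world_from_camera': array([[ 1.61975331e-02,  9.80726478e-01, -1.94713164e-01,
         3.07805007e+02],
       [-9.99808786e-01,  1.80202995e-02,  7.59347185e-03,
         1.00770483e+02],
       [ 1.09559084e-02,  1.94552936e-01,  9.80830833e-01,
         1.43342201e+03],
       [ 0.00000000e+00,  0.00000000e+00,  0.00000000e+00,
         1.00000000e+00]])}
{'camera_matrix': array([[560.75493306,   0.        , 313.94336572],
       [  0.        , 560.75493306, 240.97376575],
       [  0.        ,   0.        ,   1.        ]]), 'world_from_camera': array([[ 2.93304656e-02, -5.86679898e-01,  8.09287601e-01,
         1.59479673e+03],
       [ 9.99528714e-01,  9.87626304e-03, -2.90656097e-02,
         5.87649828e+01],
       [ 9.05947170e-03,  8.09758703e-01,  5.86693080e-01,
         8.02173028e+02],
       [ 0.00000000e+00,  0.00000000e+00,  0.00000000e+00,
         1.00000000e+00]])}
{'time_s': 0.1, 'joint_pos': array([ 1.40019517,  0.50174882, -0.4268089 ,  1.55132756,  0.22078023,
        1.13827113, -0.21032368]), 'joint_vel': array([ 9.15608763e-04, -1.53699695e-03, -1.65600258e-03, -3.01811683e-03,
       -9.39062453e-05, -8.22985067e-04,  1.18018086e-03]), 'joint_torque': array([-1.13517538e-02, -5.67873073e+01, -5.83887979e+00, -2.79911453e+01,
       -6.91838237e-02,  2.40544713e-02,  3.31482613e-05]), 'tcp_pos': array([ 272.92505989, -589.24943276,  225.79292067]), 'eef_rot': array([-8.42102268e-04,  9.76567283e-01,  2.15210624e-01, -1.41545538e-04]), 'contact_force': array([-0.65161039,  0.66993351, -0.35506172]), 'ft_torque': array([-0.04879752,  0.04816439,  0.00776884]), 'grasp_force': 0.0, 'grip_width': 0.9988282757830474} 18.8
```

View pics/t1.png

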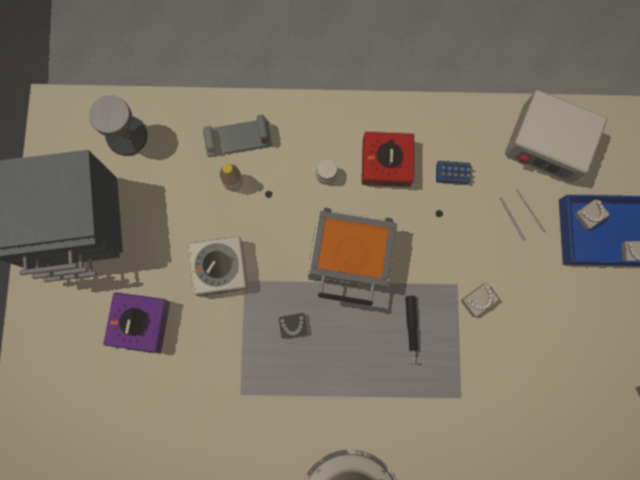

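View pics/s1.png

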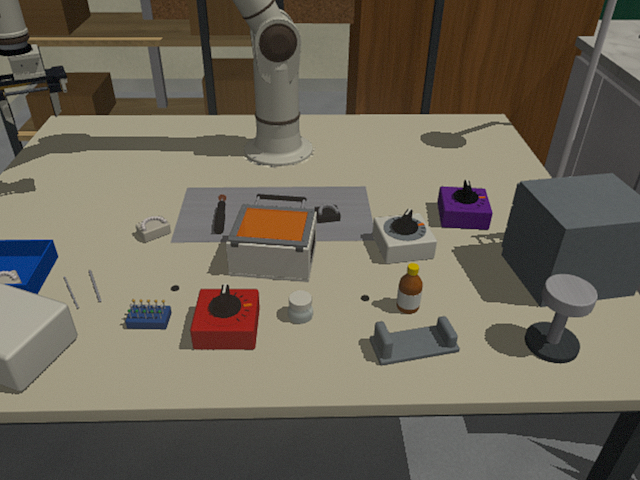

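The top view shows the controller (cream) at about (216,265), the box lid centred near (353,250) and its handle bar near (346,298). The purple and red units are look-alikes. I'll enlarge the controller and the lid.

```bash
python3 - <<'E'
import cv2,numpy as np
im=cv2.imread('pics/full_t1.png')
a=cv2.resize(im[225:305,180:255],None,fx=7,fy=7,interpolation=cv2.INTER_CUBIC)
b=cv2.resize(im[200:312,300:405],None,fx=5,fy=5,interpolation=cv2.INTER_CUBIC)
cv2.imwrite('pics/c1.png',a);cv2.imwrite('pics/c2.png',b);print(a.shape,b.shape)
E
```

```text
(560, 525, 3) (560, 525, 3)
```

View pics/c1.png

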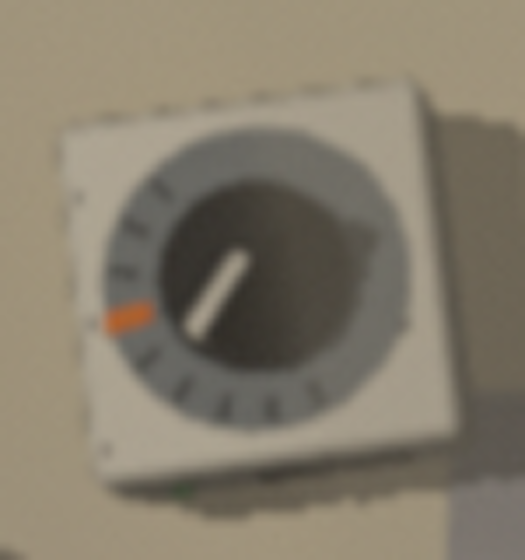

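View pics/c2.png

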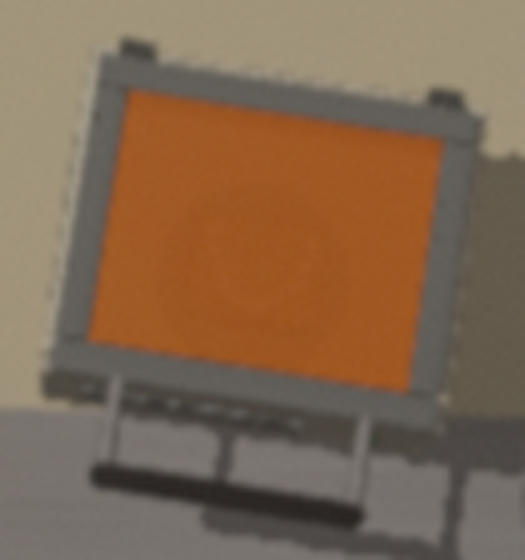

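c1 crop: scale centre (257,279), orange mark (130,317), white pointer from (243,255) to (192,333), controller corners (60,133) (413,80) (458,435) (100,485). c2 crop: bar ends (95,476) and (360,516), lid corners (103,57) (483,120) (440,405) (50,350).

```bash
python3 - <<'E'
from h import *
np.set_printoptions(precision=3,suppress=True)
f=lambda L,o,s:[((x+.5)/s-.5+o[0],(y+.5)/s-.5+o[1]) for x,y in L]
c=f([(257,279),(130,317)],(180,225),7); C,M=ray('top',c,57)
pt=ray('top',f([(243,255),(192,333)],(180,225),7),95)
cor=ray('top',f([(60,133),(413,80),(458,435),(100,485)],(180,225),7),55)
print('C',C,'M',M,np.linalg.norm(M-C)); print('cor',cor.mean(0),np.linalg.norm(np.diff(cor,axis=0),axis=1),cor)
ang=lambda v:np.arctan2(v[1],v[0])
xa=np.r_[ang(cor[1]-cor[2]),ang(cor[0]-cor[3]),ang(cor[0]-cor[1])-np.pi/2,ang(cor[3]-cor[2])-np.pi/2]
print('yaw',xa,'mark dir',ang(M-C),'pointer',pt,ang(pt[1]-pt[0]),ang(pt[1]-C))
b=ray('top',f([(95,476),(360,516)],(300,200),5),94)
print('bar',b,b.mean(0),np.linalg.norm(b[0]-b[1]),ang(b[0]-b[1])-np.pi/2)
l=ray('top',f([(103,57),(483,120),(440,405),(50,350)],(300,200),5),97.5)
print('lid',l,np.linalg.norm(np.diff(l,axis=0),axis=1),ang(l[1]-l[2]),ang(l[0]-l[3]),ang(l[0]-l[1])-np.pi/2)
from scipy.spatial.transform import Rotation as R
o=env.get_obs();q=o['eef_rot'];print(R.from_quat([q[1],q[2],q[3],q[0]]).as_matrix(),o['tcp_pos'])
E
```

```text
C [518.155 310.234  57.   ] M [505.065 350.455  57.   ] 42.29721680390814
cor [517.554 310.215  55.   ] [115.544 117.473 115.178] [[565.264 376.707  55.   ]
 [584.943 262.852  55.   ]
 [469.029 243.774  55.   ]
 [450.978 357.528  55.   ]]
yaw [0.163 0.166 0.171 0.157] mark dir 1.8854412224366186 pointer [[519.883 309.198  95.   ]
 [494.915 323.942  95.   ]] 2.6081576399382294 2.6086630587582214
bar [[449.584  78.819  94.   ]
 [434.151 -36.795  94.   ]] [441.867  21.012  94.   ] 116.63970714957286 -0.13270362722667195
lid [[636.702  78.078  97.5  ]
 [611.03  -91.633  97.5  ]
 [482.927 -71.553  97.5  ]
 [504.169  99.418  97.5  ]] [171.642 129.667 172.286] -0.1554785600666836 -0.15964150755175102 -0.1501337200486088
[[ 0.907  0.42  -0.001]
 [ 0.42  -0.907  0.002]
 [ 0.    -0.002 -1.   ]] [ 272.925 -589.249  225.793]
```

Sizes, heights and reach agree. The controller yaw is about 0.165, the dial reads about 0.70, and the mark calls for about 0.70 rad clockwise. Next I move over the dial.

```bash
R='[[[0.2,-0.238,0,0,0],[0.2,-0.238,0,0,0],[0.2,-0.238,0,0,0],[0.2,-0.238,0,0,0],[0.2,-0.238,0,0,0],[0.2,-0.238,0,0,0],[0.2,-0.238,0,0,0],[0.2,-0.238,0,0,0]]]'
python3 -m creep '[[[0.025,-0.03,0,0,0],[0.05,-0.06,0,0,0],[0.075,-0.09,0,0,0],[0.1,-0.12,0,0,0],[0.125,-0.15,0,0,0],[0.15,-0.18,0,0,0],[0.175,-0.21,0,0,0],[0.2,-0.238,0,0,0]]]'
python3 -m creep '[[[0.025,-0.03,0,0,0],[0.05,-0.06,0,0,0],[0.075,-0.09,0,0,0],[0.1,-0.12,0,0,0],[0.125,-0.15,0,0,0],[0.15,-0.18,0,0,0],[0.175,-0.21,0,0,0],[0.2,-0.238,0,0,0]]]'
```

```text
time_s: 0.77
tcp_pos: [354.4, -287.5, 226.4]
eef_rot: [-0.0, 0.977, 0.215, -0.0]
contact_force: [1.5, 0.1, 0.4]
grip_width: 0.998
grasp_force: 0.0
time_s: 1.43
tcp_pos: [435.8, 12.2, 226.8]
eef_rot: [0.0, 0.977, 0.215, -0.0]
contact_force: [1.8, -1.3, -0.4]
grip_width: 1.002
grasp_force: 0.0
```

```bash

python3 -m creep '[[[0.025,-0.03,0,-0.12,0],[0.05,-0.06,0,-0.24,0],[0.075,-0.09,0,-0.36,0],[0.1,-0.12,0,-0.48,0],[0.125,-0.15,0,-0.6,0],[0.15,-0.18,0,-0.72,0],[0.175,-0.21,0,-0.84,0],[0.2,-0.238,0,-0.95,0]]]'
python3 -m creep '[[[0,0,0,-0.12,0],[0,0,0,-0.24,0],[0,0,0,-0.36,0],[0,0,0,-0.48,0],[0,0,0,-0.6,0],[0,0,0,-0.72,0],[0,0,0,-0.84,0],[0,0,0,-0.95,0]]]'
python3 -m creep '[[[0,0,0,-0.12,0],[0,0,0,-0.24,0],[0,0,0,-0.274,0],[0,0,0,-0.274,0]]]'
cat >> h.py <<'E'
from scipy.spatial.transform import Rotation as Ro
def go(x,y,z,ya=None):
    o=env.get_obs();q=o['eef_rot'];m=Ro.from_quat([q[1],q[2],q[3],q[0]]).as_matrix()
    a=np.arctan2(m[1,1],m[0,1]); print('t',o['time_s'],'tcp',o['tcp_pos'].round(1),'yang',round(a,3),'F',o['contact_force'].round(1),'M',o['ft_torque'].round(2),'w',o['grip_width'],o['grasp_force'])
    print('shift mm',(m.T@(np.array([x,y,z])-o['tcp_pos'])).round(1), 'turn',None if ya is None else round((a-ya+np.pi)%(2*np.pi)-np.pi,3),'j',o['joint_pos'].round(2))
E
python3 -c "
from h import *
go(518,310.3,71,1.037)
snap('top','t2',(150,190,290,330),4)"
```

```text
time_s: 2.1
tcp_pos: [517.4, 312.1, 226.1]
eef_rot: [-0.0, 0.768, 0.64, -0.001]
contact_force: [0.0, 0.6, 0.6]
grip_width: 0.999
grasp_force: 0.0
time_s: 2.77
tcp_pos: [517.4, 309.9, 226.2]
eef_rot: [-0.0, 0.39, 0.921, -0.0]
contact_force: [-1.1, -0.4, -0.6]
grip_width: 1.002
grasp_force: 0.0
time_s: 3.1
tcp_pos: [517.4, 309.9, 226.0]
eef_rot: [-0.001, 0.263, 0.965, -0.0]
contact_force: [-0.7, 0.2, 0.2]
grip_width: 1.001
grasp_force: 0.0
t 3.1 tcp [517.4 309.9 226. ] yang 1.038 F [-0.7  0.2  0.2] M [ 0.   -0.13 -0.  ] w 1.0007477386365746 0.0
shift mm [ -0.5   0.7 155. ] turn 0.001 j [ 0.25  0.74 -1.27  1.66  0.73  1.31 -0.11]
```

```bash

python3 -m creep '[[[0,0,0.035,0,0],[0,0,0.07,0,0],[0,0,0.1,0,0],[0,0,0.125,0,0],[0,0,0.14,0,0],[0,0,0.15,0,0],[0,0,0.155,0,0],[0,0,0.155,0,0]]]'
python3 -m creep '[[[0,0,0,0,1],[0,0,0,0,1],[0,0,0,0,1],[0,0,0,0,1],[0,0,0,0,1],[0,0,0,0,1],[0,0,0,0,1],[0,0,0,0,1]]]'
```

```text
time_s: 3.82
tcp_pos: [517.5, 310.4, 71.6]
eef_rot: [-0.0, 0.264, 0.965, -0.0]
contact_force: [-0.3, -0.4, 0.2]
grip_width: 1.0
grasp_force: 0.0
time_s: 4.48
tcp_pos: [517.6, 310.2, 71.8]
eef_rot: [0.0, 0.264, 0.965, -0.0]
contact_force: [-0.2, 0.8, -0.0]
grip_width: 0.465
grasp_force: 0.0
```

```bash

python3 -m creep '[[[0,0,0,0,1],[0,0,0,0,1],[0,0,0,0,1],[0,0,0,0,1],[0,0,0,0,1],[0,0,0,0,1],[0,0,0,0,1],[0,0,0,0,1]]]'
python3 -c "
from h import *
go(518,310.3,71,1.037)"
```

```text
time_s: 5.15
tcp_pos: [517.0, 309.5, 71.7]
eef_rot: [-0.0, 0.264, 0.965, -0.001]
contact_force: [-3.2, -4.6, 5.2]
grip_width: 0.149
grasp_force: 30.0
t 5.15 tcp [517.  309.5  71.7] yang 1.037 F [-3.2 -4.6  5.2] M [-0.87  0.61 -0.05] w 0.14900105091088625 30.000922679901123
shift mm [-0.5  1.2  0.7] turn -0.0 j [ 0.17  0.9  -1.11  1.77  0.91  1.09 -0.23]
```

```bash

python3 -m creep '[[[0,0,0,0.1,1],[0,0,0,0.2,1],[0,0,0,0.3,1],[0,0,0,0.4,1],[0,0,0,0.5,1],[0,0,0,0.6,1],[0,0,0,0.68,1],[0,0,0,0.71,1]]]'
python3 -m creep '[[[0,0,0,0,1],[0,0,0,0,1]]]'
python3 -c "
from h import *
go(518,310.3,71,0.328)"
```

```text
time_s: 5.82
tcp_pos: [517.7, 310.2, 71.7]
eef_rot: [0.0, 0.584, 0.812, 0.0]
contact_force: [-0.0, -2.1, 0.7]
grip_width: 0.149
grasp_force: 30.0
time_s: 5.98
tcp_pos: [517.7, 310.1, 71.6]
eef_rot: [0.0, 0.582, 0.813, -0.0]
contact_force: [-0.3, -1.4, 0.2]
grip_width: 0.15
grasp_force: 30.0
t 5.9833 tcp [517.7 310.1  71.6] yang 0.328 F [-0.3 -1.4  0.2] M [-0.42  0.    0.  ] w 0.150213332688799 30.00053197145462
shift mm [0.1 0.3 0.6] turn 0.0 j [ 0.1   0.81 -0.98  1.77  0.8   1.01 -0.86]
```

```bash

python3 -m creep '[[[0,0,0,0,0.7],[0,0,0,0,0.7],[0,0,0,0,0.7],[0,0,0,0,0.7]]]'
python3 -m creep '[[[0,0,-0.015,0,0.7],[0,0,-0.04,0,0.7],[0,0,-0.075,0,0.7],[0,0,-0.11,0,0.7],[0,0,-0.135,0,0.7],[0,0,-0.15,0,0.7]]]'
python3 -c "
from h import *
go(441.9,21,226,-0.15)"
```

```text
time_s: 6.32
tcp_pos: [517.6, 310.8, 71.8]
eef_rot: [-0.0, 0.582, 0.813, 0.0]
contact_force: [0.3, -0.0, -1.3]
grip_width: 0.295
grasp_force: 0.0
time_s: 6.82
tcp_pos: [518.3, 312.0, 226.3]
eef_rot: [0.001, 0.582, 0.813, 0.002]
contact_force: [0.7, 0.5, 0.3]
grip_width: 0.299
grasp_force: 0.0
t 6.8167 tcp [518.3 312.  226.3] yang 0.328 F [0.7 0.5 0.3] M [ 0.02 -0.13 -0.05] w 0.2991576553497797 0.0
shift mm [-250.9 -166.    -0.8] turn 0.478 j [ 0.19  0.65 -1.13  1.66  0.62  1.23 -0.75]
```

```bash

python3 -m creep '[[[-0.03,-0.02,0,0.06,0.7],[-0.063,-0.041,0,0.12,0.7],[-0.095,-0.062,0,0.18,0.7],[-0.127,-0.083,0,0.24,0.7],[-0.159,-0.104,0,0.3,0.7],[-0.191,-0.125,0,0.36,0.7],[-0.222,-0.146,0,0.42,0.7],[-0.25,-0.165,0,0.478,0.7]]]'
python3 -m creep '[[[0,0,0,0,0.7],[0,0,0,0,0.7]]]'
python3 -c "
from h import *
go(441.9,21,226,-0.15)
snap('top','t3'); snap('scene','s3')
im=cv2.imread('pics/full_t3.png');a=cv2.resize(im[225:305,180:255],None,fx=7,fy=7,interpolation=cv2.INTER_CUBIC)
im=cv2.imread('pics/full_s3.png');b=cv2.resize(im[150:310,220:460],None,fx=3.3,fy=3.5,interpolation=cv2.INTER_CUBIC)
cv2.imwrite('pics/d1.png',a);cv2.imwrite('pics/d2.png',b)"
```

```text
time_s: 7.48
tcp_pos: [440.3, 18.3, 221.5]
eef_rot: [0.0, 0.76, 0.65, -0.001]
contact_force: [0.7, -0.7, 0.3]
grip_width: 0.302
grasp_force: 0.0
time_s: 7.65
tcp_pos: [441.0, 17.4, 221.6]
eef_rot: [0.0, 0.76, 0.649, -0.001]
contact_force: [0.1, 0.8, 0.5]
grip_width: 0.303
grasp_force: 0.0
t 7.65 tcp [441.   17.4 221.6] yang -0.157 F [0.1 0.8 0.5] M [ 0.11 -0.09 -0.08] w 0.3026770506212384 0.0
shift mm [ 3.7  0.3 -4.4] turn -0.007 j [ 1.01  0.31 -1.28  2.04  0.35  1.04 -0.59]
```

View pics/d1.png

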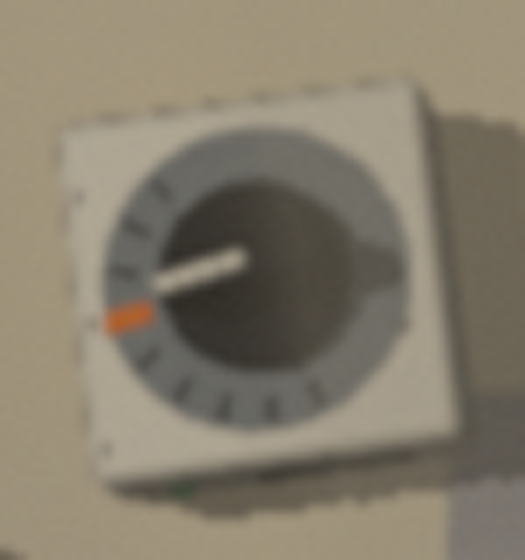

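The pointer runs from (241,258) to (155,284). That is parallel to the mark direction, (257,279) to (130,317), at 16.8° against 16.7°, so the dial is on its mark. Next I descend to the bar.

```bash

python3 -m creep '[[[0.003,0,0.03,0,0.7],[0.003,0,0.06,0,0.7],[0.003,0,0.085,0,0.7],[0.003,0,0.1,0,0.7],[0.003,0,0.105,0,0.7],[0.003,0,0.105,0,0.7]]]'
python3 -c "
from h import *
go(441.9,21,75.2,-0.15)
snap('scene','s4'); snap('top','t4')
b=cv2.imread('pics/full_s4.png')[160:280,220:380];b=cv2.resize(b,None,fx=5,fy=5,interpolation=cv2.INTER_CUBIC)
cv2.imwrite('pics/e1.png',b)"
```

```text
time_s: 8.25
tcp_pos: [441.3, 25.9, 115.9]
eef_rot: [-0.001, 0.757, 0.654, -0.0]
contact_force: [-0.5, -0.1, 1.3]
grip_width: 0.301
grasp_force: 0.0
t 8.25 tcp [441.3  25.9 115.9] yang -0.146 F [-0.5 -0.1  1.3] M [-0.05 -0.1  -0.03] w 0.30060273925086395 0.0
shift mm [-4.8  1.4 40.7] turn 0.004 j [ 0.78  0.48 -1.08  2.13  0.57  0.85 -0.79]
```

View pics/e1.png

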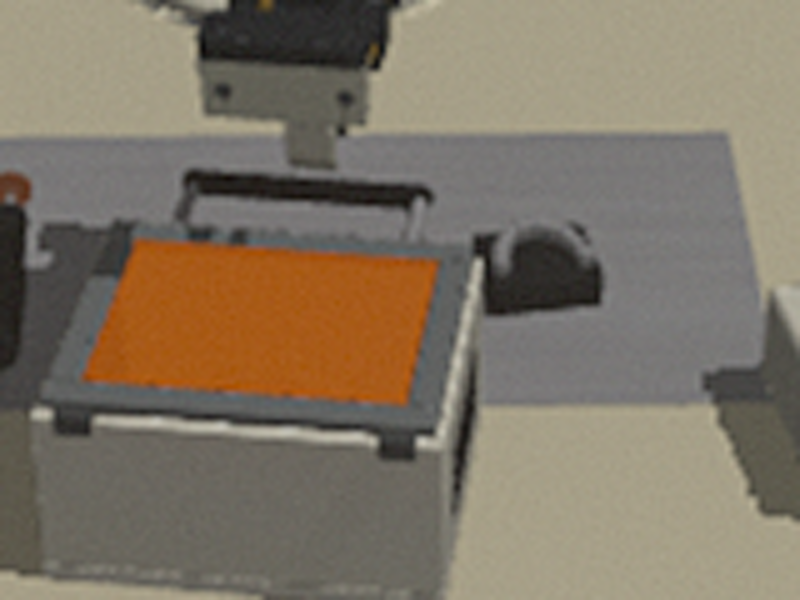

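The fingertip at (312,165) in the crop is centred over the black bar, which runs from (190,180) to (430,195). I'll cross-check the bar position from this camera.

```bash

python3 -c "
from h import *
print(ray('scene',[(220+190.5/5-.5,160+180.5/5-.5),(220+430.5/5-.5,160+195.5/5-.5)],94), ray('scene',[(220+310.5/5-.5,160+188/5-.5)],94))
print(proj('scene',[441.3,25.9,115.9])-[220,160])"
```

```text
[[428.65520976 -36.95315082  94.        ]
 [444.15694655  78.89326245  94.        ]] [[436.43238988  21.16668658  94.        ]]
[[63.32692288 30.28475276]]
```

```bash

python3 -m creep '[[[-0.004,0,0.015,0,0.7],[-0.004,0,0.028,0,0.7],[-0.004,0,0.037,0,0.7],[-0.004,0,0.041,0,0.7],[-0.004,0,0.041,0,0.7]]]'
python3 -m creep '[[[0,0,0,0,1],[0,0,0,0,1],[0,0,0,0,1],[0,0,0,0,1],[0,0,0,0,1],[0,0,0,0,1]]]'
python3 -c "
from h import *
go(441.9,21,75.2,-0.15)"
```

```text
time_s: 8.77
tcp_pos: [441.5, 19.8, 75.8]
eef_rot: [-0.0, 0.758, 0.652, 0.0]
contact_force: [-0.7, -0.2, -0.1]
grip_width: 0.3
grasp_force: 0.0
time_s: 9.27
tcp_pos: [441.5, 19.7, 76.2]
eef_rot: [0.0, 0.758, 0.652, -0.0]
contact_force: [-2.0, -0.1, 6.4]
grip_width: 0.116
grasp_force: 30.0
t 9.2667 tcp [441.5  19.7  76.2] yang -0.151 F [-2.  -0.1  6.4] M [ 0.1   0.48 -0.01] w 0.11615814169378982 29.994492530822754
shift mm [1.4 0.2 1. ] turn -0.001 j [ 0.72  0.54 -0.99  2.16  0.66  0.78 -0.85]
```

The bar is held. I'll swing the lid along the 187 mm arc in three calls of 30° each, reading the force after each one.

```bash

python3 -m creep '[[[0,0.0004,-0.0122,0,1],[0,0.0016,-0.0244,0,1],[0,0.0036,-0.0365,0,1],[0,0.0064,-0.0484,0,1],[0,0.0099,-0.0601,0,1],[0,0.0142,-0.0716,0,1],[0,0.0193,-0.0827,0,1],[0,0.0251,-0.0935,0,1]]]'
python3 -c "
from h import *
go(441.5+25.1*np.cos(.151),19.7-25.1*np.sin(.151),76.2+93.5,-0.151)"
```

```text
time_s: 9.93
tcp_pos: [464.7, 16.2, 169.9]
eef_rot: [-0.001, 0.758, 0.652, -0.001]
contact_force: [-5.9, 3.1, 0.4]
grip_width: 0.118
grasp_force: 30.0
t 9.9333 tcp [464.7  16.2 169.9] yang -0.15 F [-5.9  3.1  0.4] M [ 0.75  1.39 -0.05] w 0.1184435710844416 29.985803067684174
shift mm [-0.1  1.6  0.1] turn 0.001 j [ 0.86  0.44 -1.14  2.04  0.49  0.97 -0.69]
```

```bash

python3 -m creep '[[[0,0.0065,-0.0104,0,1],[0,0.0136,-0.0203,0,1],[0,0.0214,-0.0298,0,1],[0,0.0297,-0.0387,0,1],[0,0.0387,-0.0471,0,1],[0,0.0481,-0.0549,0,1],[0,0.0581,-0.062,0,1],[0,0.0684,-0.0685,0,1]]]'
python3 -c "
from h import *
go(441.5+93.5*np.cos(.151),19.7-93.5*np.sin(.151),76.2+162,-0.151)"
```

```text
time_s: 10.6
tcp_pos: [531.4, 6.5, 240.0]
eef_rot: [-0.001, 0.758, 0.652, -0.003]
contact_force: [-10.8, 1.0, 14.5]
grip_width: 0.118
grasp_force: 30.0
t 10.6 tcp [531.4   6.5 240. ] yang -0.149 F [-10.8   1.   14.5] M [0.21 2.58 0.05] w 0.11771732259110963 30.01293808221817
shift mm [-0.5  2.7  1.8] turn 0.002 j [ 0.82  0.47 -1.14  1.81  0.47  1.17 -0.62]
```

```bash

python3 -m creep '[[[0,0.0108,-0.0063,0,1],[0,0.0219,-0.0118,0,1],[0,0.0334,-0.0163,0,1],[0,0.0451,-0.0202,0,1],[0,0.057,-0.0233,0,1],[0,0.0691,-0.0255,0,1],[0,0.076,-0.0265,0,1],[0,0.082,-0.027,0,1]]]'
python3 -m creep '[[[0,0,0,0,1],[0,0,0,0,1],[0,0,0,0,1]]]'
python3 -c "
from h import *
go(441.5+187*np.cos(.151),19.7-187*np.sin(.151),76.2+187,-0.151)"
```

```text
time_s: 11.27
tcp_pos: [615.9, -6.4, 265.7]
eef_rot: [-0.0, 0.758, 0.652, 0.001]
contact_force: [-1.5, 1.2, 3.5]
grip_width: 0.119
grasp_force: 30.0
time_s: 11.52
tcp_pos: [615.2, -6.3, 265.6]
eef_rot: [0.0, 0.758, 0.652, 0.001]
contact_force: [-1.0, 2.2, 4.3]
grip_width: 0.124
grasp_force: 30.0
t 11.5167 tcp [615.2  -6.3 265.6] yang -0.15 F [-1.   2.2  4.3] M [0.53 0.32 0.07] w 0.12369877498381336 30.01425325870514
shift mm [-0.4 11.4  2.5] turn 0.001 j [ 0.7   0.59 -1.07  1.59  0.53  1.29 -0.6 ]
```

```bash

python3 -m creep '[[[0,0.004,-0.0003,0,1],[0,0.008,-0.0003,0,1],[0,0.011,-0.0003,0,1],[0,0.011,-0.0003,0,1],[0,0.011,-0.0003,0,1],[0,0.011,-0.0003,0,1]]]'
python3 -c "
from h import *
go(441.5+187*np.cos(.151),19.7-187*np.sin(.151),76.2+187,-0.151)
snap('scene','s5'); snap('top','t5')
b=cv2.imread('pics/full_s5.png')[90:310,190:460];b=cv2.resize(b,None,fx=2.6,fy=2.6,interpolation=cv2.INTER_CUBIC)
cv2.imwrite('pics/f1.png',b)
a=cv2.imread('pics/full_t5.png')[200:340,180:420];cv2.imwrite('pics/f2.png',cv2.resize(a,None,fx=3.3,fy=3.3,interpolation=cv2.INTER_CUBIC))"
```

```text
time_s: 12.02
tcp_pos: [626.5, -7.9, 265.6]
eef_rot: [0.0, 0.758, 0.652, 0.001]
contact_force: [0.2, 4.2, 5.1]
grip_width: 0.117
grasp_force: 30.0
t 12.0167 tcp [626.5  -7.9 265.6] yang -0.151 F [0.2 4.2 5.1] M [0.75 0.15 0.07] w 0.11708250547656697 30.018610954284668
shift mm [-0.5 -0.1  2.4] turn 0.0 j [ 0.69  0.61 -1.06  1.56  0.54  1.3  -0.6 ]
```

View pics/f1.png

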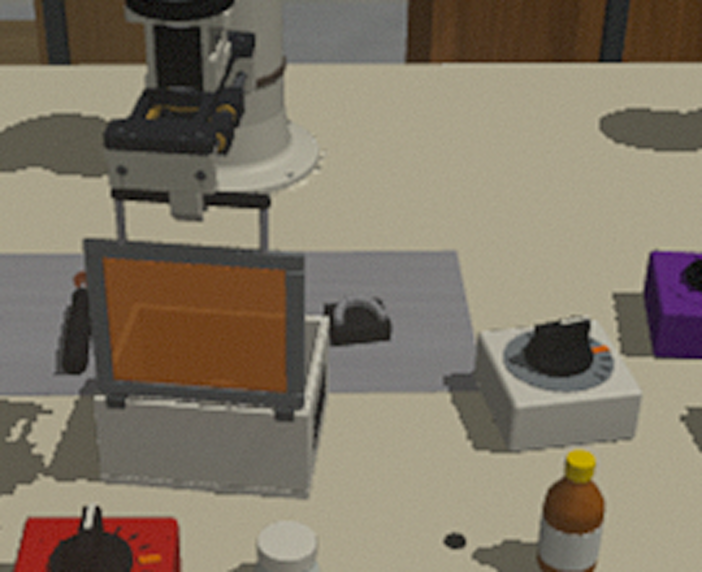

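View pics/f2.png

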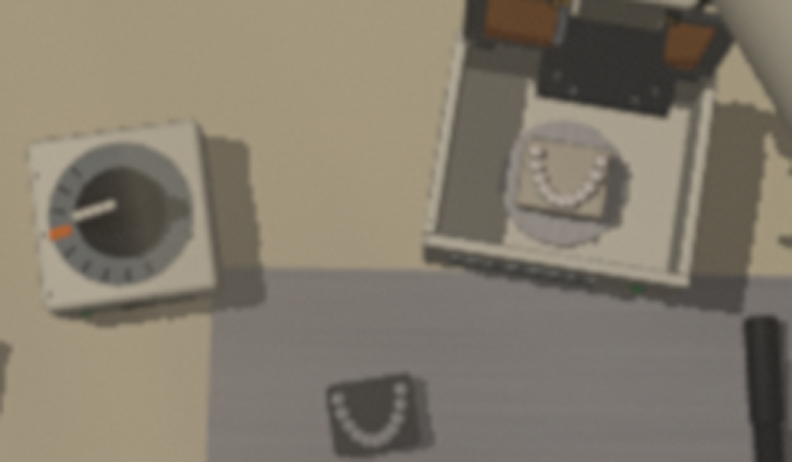

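The lid stands up in the gripper, with the bar from about (115,197) to (268,201) in the scene crop. The dial is still on its mark and the other things haven't moved. One last numeric check of uprightness from that bar image.

```bash
python3 -c "
from h import *
uv=[((x+.5)/2.6-.5+190,(y+.5)/2.6-.5+90) for x,y in [(115,197),(268,201)]]
print('bar',np.array(uv).mean(0))
h=np.array([626.4,-8.4,94]);e=np.array([np.cos(-.15),np.sin(-.15),0])
for d in (80,85,90,95,100):
    a=np.radians(d);print(d,proj('scene',h-187*np.cos(a)*e+[0,0,187*np.sin(a)]), proj('scene',h-145*np.cos(a)*e+[0,0,145*np.sin(a)]))
"
```

```text
bar [263.34615385 166.23076923]
80 [[265.48814048 159.50638748]] [[265.65497236 179.49267329]]
85 [[263.87883237 162.36351627]] [[264.43276788 181.86234032]]
90 [[262.24777459 165.97572794]] [[263.20129037 184.78513081]]
95 [[260.61035276 170.33557712]] [[261.9718124  188.24941633]]
100 [[258.98309503 175.42516662]] [[260.75617594 192.23657232]]
```

The bar's row, 166.2, matches the 90° prediction of 166.0, so I'm handing in.

```bash
python3 -c "
from bench import env
print(env.job_done())"
```

```text
the job is handed in; nothing more can be done
None
```

I set the dial to the orange mark with the box shut, then swung the lid up; the gripper is holding it upright by the handle bar at about 90°, nothing else looks moved, and the job is handed in at about 12 s.

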